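# Rock a tight bung out of a manifold block and stand it in the row

## Robot

A 6-joint arm with a two-finger parallel gripper is mounted at the origin on a cart in front of the work surface, level with it; the furniture and walls round the work are solid. World frame = base frame: x ahead of the robot, y to its left, z up, the work surface at z = 0. Lengths are in mm, angles in rad, forces in N, time in s.
With the tool pointing down it reaches from about 425 to 925 mm from the base axis. Payload 12.5 kg.
Tool frame: the origin (TCP) lies between the finger pads, 19 mm behind the fingertips; this is the grasp point; z points along the fingers, y is the direction in which the jaws open and shut (so a half turn about z gives the same grasp; the last joint's range is limited). The gripper opens to 85 mm and grips with 20 to 120 N. Pads are 22 mm wide; open, the fingers measure 114 mm over their backs; the gripper's body (76 mm by 85 mm) begins 54 mm behind the grasp point. The pads swing forward as they close: fully open they stand 13 mm farther back than shut.
Start: joints at [1.198, 0.491, 1.559, -0, 1.092, -0.106], TCP at [164.76, 602.907, 250.027] pointing down, gripper open.
Joint ranges: [-3.1, 3.1], [-0.84, 2.19], [0.05, 2.79], [-1.13, 4.28], [0.06, 2.93], [-2.69, 2.69]. Speed limits (rad/s): [2.22, 2.22, 2.79, 3.14, 3.14, 3.14].

## Interface

Orientations are given as a unit quaternion [x, y, z, w].
In Python, from rig import sense, camera, job_done gives the robot as it stands.
- The arm moves only by the tool carry_out, never from a script. Its argument "rows" is text: rows parted by semicolons, each of 7 numbers parted by spaces: the turn, a rotation vector about the tool's x, y, z in degrees, then the shift along the tool's x, y, z in m, then the finger opening in m, from 0 to 0.0854. In form: wx wy wz dx dy dz gripper; .... A call has 1 to 12 rows; each row shifts and turns the commanded pose from where the row before left it, along the tool's axes as they then stand; what a row does not reach is not made up. A row lasts 1/10 s, in which the tool goes at most 50 mm and 8.59 degrees, less where a joint would pass 70% of its speed; a pose out of reach is approached as far as the arm can. A call with a gripper value outside its range is refused whole. The fingers move at their own pace and stop on an object; "grip_force" is the grip in N (left out, the last holds). Time passes only in rows, so rows that do not move let the fingers close. It gives the time, the measured TCP pose, the force and the opening at its end, in the units of the state.
- sense(): the state, without advancing time (a new reading comes with each control period).
- camera(name): name is "scene" or "top" or "wrist"; returns a dict with "frame" (384x512x3 uint8, red, green, blue), "z_map" (384x512 float32, mm along the optical axis (not along the pixel's ray), 0 where there is no reading), "fx", "fy", "cx", "cy" (pixels), "R" (3x3) and "t" (3): a world point X has camera coordinates R X + t. Camera axes: x right, y down, z forward; pixel columns grow to the right and rows downward; lengths in mm; the calibration is good to about 2 mm. A picture is of the moment at which its call begins.
- job_done(): hands the job in, once; it reports no verdict.
The state is a dict: "clock": time; "joint_pos": joint angles; "qd": joint speeds; "joint_efforts": joint torques, N m; "ee_pos": TCP position; "orientation": TCP orientation; "force": force on the tool from outside, world axes, zero at the start; "wrist_torque": the same for the moment, N m; "opening": finger opening in mm.
Only numpy, scipy, OpenCV 4.12 (cv2) and the standard library are available. Lean on these libraries where they do the work, as an engineer would, in place of code of your own. Each camera call takes 0.05 s, during which the arm holds its last target. There are 200 camera calls.

## Task

Work the tight grey bung out of the port in the top of the aluminium block by rocking it from side to side, along the block's length, while pulling it gently upward; the block is loose, so it must stay down on the counter where it is, not be picked up, tipped or dragged. Then stand the bung upright on the blank white card on the wooden stand, in line and square with the two bungs already standing there, and let go. Leave those two and the other things alone.

Things in the scene. Friction and masses are not known exactly. Their poses are not given: they have to be found in the camera images.
- bung: the tight grey plastic bung, 112 mm tall, 0.11 kg, standing upright in the block's port. Origin under the middle of its foot, z up. Plug: 40 mm along x, 26 mm along y, z 0 to 56 mm; collar 46 x 32 mm, z 56 to 62 mm; handle 28 mm along x, 22 mm along y, z 62 to 112 mm. Only collar and handle show at the start
- bung_grip (a point): point on the bung's axis in its handle, 92 mm above the foot: a good height for the TCP
- block: loose aluminium manifold block, 180 mm along its x, 96 mm along y, 62 mm high, 2.8 kg (27 N); origin under its middle, z up. In its top is an oblong port, 60 mm along x, 30 mm along y, with its floor 12 mm above the block's underside; the bung at first stands on that floor, its x along the block's x. An upward pull over 25 N lifts the block, a tilting moment over about 1.3 Nm tips it
- port (a point): middle of the port in the plane of the block's top, 62 mm above its underside, moving with the block. The bung is free of the lips when its foot has risen 40 mm. Tilted about the block's y axis one way, then the other (room for 0.2 rad each way), it slides up past one lip at a time about the other, and with 5 to 20 N of upward pull walks out a few mm each rock
- lip_far (a joint): springy black rubber lip at the port's +x end, its rounded nose 10 mm below the block's top (52 mm above its underside), pressing on the plug's 26 mm wide face at x = +20 mm of the block with about 38 N; m, 0 with the plug in, + towards the middle, -8 to +3 mm, 2 N/mm
- lip_near (a joint): the same lip at the port's -x end, pressing on the plug's face at x = -20 mm. The friction of the two lips together, 38 to 54 N, is more than the block's weight: a straight pull takes the block along and does not free the bung
- stand: fixed low wooden stand, 100 mm along x, 240 mm along y; standing surface 14 mm above its origin, which lies on the counter under its middle; a back edge along its +x side rises to 30 mm above the counter. It has three places in a row along y, 75 mm apart: two hold a bung, the third the white card
- card: blank white paper card, 70 mm along x, 54 mm along y, under 1 mm thick, fixed flat on the stand's surface at the free place (any of the three); origin at its middle, axes parallel to the stand's. Bungs stand with the 40 mm side of the foot along the stand's x
- bung_b: first bung standing on the stand: grey plastic bung, same shape and size as bung; origin under the middle of its foot; z up its axis, x along the foot's 40 mm side
- bung_c: second bung standing on the stand: grey plastic bung, same shape and size as bung; origin under the middle of its foot; z up its axis, x along the foot's 40 mm side
- tee_bronze: loose bronze pipe tee, 62 x 84 x 39 mm, on the counter to the right of the block; origin under its middle; to be left alone
- carton: loose small brown carton, 81 x 63 x 51 mm, on the counter beyond the block; origin under its middle; to be left alone
- ball_valve: loose brass ball valve with a yellow upright lever, 67 x 40 x 132 mm, standing on the counter beyond the block; origin under its middle; to be left alone
Mind the look-alikes: they are no part of the job. What is shaped like the bung but purple, red or turquoise is not meant.

How it is judged (in metres and radians):
On the way:
1. the bung is drawn clear above the block (z of bung in the frame of block above 0.058 m), for 0.2 s.
At the end, for the whole second after the job is handed in: the bung stands at rest on the stand, its foot within 16 mm of the card's middle, upright within 0.1 rad, its x axis within 0.2 rad of the stand's; the other two bungs stand upright within 15 mm of where they were; the block stands flat on the counter within 60 mm of where it was (horizontal distance between bung and card below 0.016 m and angle between each of bung, bung_b, bung_c's own z axis and vertical below 0.1 rad and z of bung in the frame of stand between 0.008 and 0.02 m and angle between the x axis of bung and the x axis of stand, either way round below 0.2 rad and linear speed of bung below 0.02 m/s and distance of each of bung_b, bung_c from where it was at the start of the episode below 0.015 m and height (world z) of block below 0.005 m and angle between block's own z axis and vertical below 0.03 rad and distance of block from where it was at the start of the episode below 0.06 m); the robot touches nothing.
It fails at once if the block is lifted (origin more than 10 mm up), tipped more than 0.12 rad or dragged more than 60 mm (height (world z) of block above 0.01 m or angle between block's own z axis and vertical above 0.12 rad or distance of block from where it was at the start of the episode above 0.06 m).
It fails at once if a bung already on the stand is moved more than 30 mm (distance of any of bung_b, bung_c from where it was at the start of the episode above 0.03 m).
It fails at once if the tee, carton or ball valve is moved more than 40 mm (distance of any of tee_bronze, carton, ball_valve from where it was at the start of the episode above 0.04 m).
It also fails if it takes over 62 s, if anything falls off the work surface, if the arm or the gripper's body presses on something with over 40 N, if the wrist force passes 120 N, or if a joint passes its speed limit or range.

## Working session

There is one attempt and no reset: what is moved stays moved. The work goes in short steps, Python scripts to look and compute and a tool call to move; the robot and the scene stay as the last step left them, time stands still between calls to the robot, and variables do not carry over. Pictures are saved under pics/ and viewed, about 8 in all and at most 12, crops included, and the job is handed in when it is done.

Besides the shell and the picture viewer there is one more tool, called after "Request:" by a JSON object that holds its "method" and its "body". carry_out: Moves the arm, as the interface text tells. Its arguments: {"type":"object","properties":{"rows":{"type":"string"},"grip_force":{"type":"number"}},"required":["rows"]}

```bash
mkdir -p pics; ls
cat > h.py <<'E'
import numpy as np, cv2
from rig import sense, camera, job_done
def save(c,n,crop=None,s=1):
    f=c["frame"][:,:,::-1]
    if crop: f=f[crop[1]:crop[3],crop[0]:crop[2]]
    cv2.imwrite("pics/"+n,cv2.resize(f,None,fx=s,fy=s))
def cloud(c):
    z=c["z_map"].astype(float); v,u=np.indices(z.shape)
    P=np.stack([(u-c["cx"])/c["fx"]*z,(v-c["cy"])/c["fy"]*z,z],-1)
    W=(P-np.array(c["t"]))@np.array(c["R"]); W[z==0]=np.nan
    return W
E
python3 - <<'E'
from h import *
print(sense())
a=camera("scene");b=camera("top")
im=np.vstack([a["frame"],b["frame"]])[:,:,::-1]
cv2.imwrite("pics/a.png",cv2.resize(np.hstack([a["frame"],b["frame"]])[:,:,::-1],(800,300)))
save(b,"top.png",s=1.5)
import pickle;pickle.dump((a,b),open("c.pkl","wb"))
E
```

```text
pics
{'clock': 0.0, 'joint_pos': array([ 1.19842432e+00,  4.91571772e-01,  1.55945277e+00, -2.75117441e-05,
        1.09167755e+00, -1.05626123e-01]), 'qd': array([ 1.39525404e-04, -2.12481850e-03, -2.30135991e-03,  5.07419792e-04,
        2.86823025e-04,  6.22794105e-05]), 'joint_efforts': array([ 7.26273902e-04, -6.18453169e+01, -2.61585832e+01, -1.11901061e-04,
        4.14523092e-03,  2.66878283e-05]), 'ee_pos': array([164.6720183 , 602.70798174, 249.4189923 ]), 'orientation': array([ 1.32971566e-01,  9.91119698e-01, -5.41839800e-04, -1.19462075e-04]), 'force': array([0.33358487, 0.1809821 , 0.74804876]), 'wrist_torque': array([ 0.06681535, -0.04759016,  0.01328383]), 'opening': 85.4707877378533}
```

View pics/top.png

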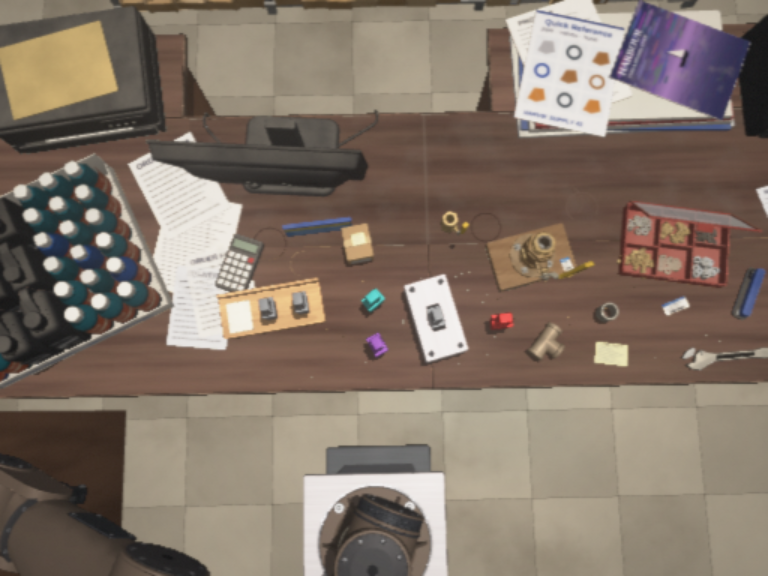

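View pics/a.png

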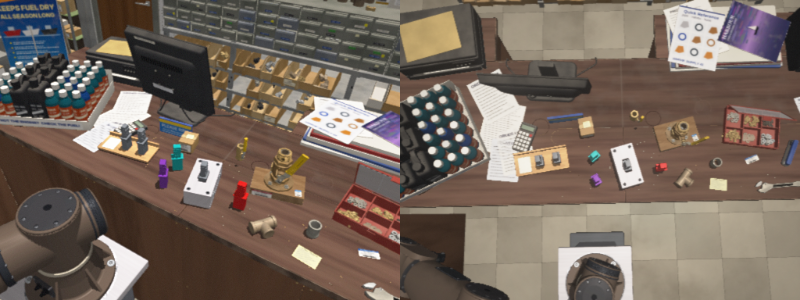

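The top view shows the block at about (436,318) and the stand at (272,308), with the card at its left end (239,316). The standing bungs are at (267,308) and (300,303). The turquoise, purple and red look-alikes surround the block.

```bash
cat > m.py <<'E'
from h import *
import pickle
a,b=pickle.load(open("c.pkl","rb"))
def box(pts):
    r=cv2.minAreaRect(pts[:,:2].astype(np.float32)); return np.round(cv2.boxPoints(r),1).tolist(),np.round(r[0],1),np.round(r[1],1),round(r[2],1)
for n,c in (("top",b),("scene",a)):
    W=cloud(c);f=c["frame"].astype(int);H=cv2.cvtColor(c["frame"],cv2.COLOR_RGB2HSV)
    v,u=np.indices(W.shape[:2])
    def comp(mask,label,minn=15):
        k,l,s,ce=cv2.connectedComponentsWithStats(mask.astype(np.uint8))
        for i in range(1,k):
            if s[i,4]>=minn:
                p=W[l==i]; print(n,label,s[i].tolist(),box(p)[1:],'z',np.round(np.median(p[:,2]),1))
    R=(W[...,0]>400)&(W[...,0]<800)&(W[...,1]<500)&(W[...,1]>-300)
    white=(H[...,1]<45)&(H[...,2]>170)
    comp(R&(abs(W[...,2]-62)<8)&white,"block",200)
    comp(R&white&(abs(W[...,2]-14)<7),"card",60)
    comp(R&(W[...,2]>95)&(H[...,1]<70),"handles")
    comp(R&(abs(W[...,2]-14)<5)&(H[...,1]>70)&(H[...,2]>120),"wood",50)
E
python3 m.py
```

```text
top block [270, 183, 42, 57, 1216] (array([ 497.2, -147.6]), array([180.2,  96.5]), 15.1) z 61.5
top card [149, 163, 19, 16, 77] (array([649.2, 312.9]), array([73., 37.]), 53.8) z 17.5
top card [151, 201, 17, 21, 276] (array([514. , 306.3]), array([69. , 54.4]), 9.1) z 14.0
top handles [97, 93, 146, 32, 3347] (array([766.9, 204.2]), array([400.9,  63.8]), 89.9) z 398.2
top handles [95, 189, 4, 13, 19] (array([557.3, 494.4]), array([39.9,  8.4]), 1.1) z 111.2
top handles [195, 195, 8, 10, 68] (array([536.1, 157.1]), array([26.9, 21.8]), 0.9) z 124.1
top handles [172, 199, 9, 10, 70] (array([523.8, 231.9]), array([27.4, 21.6]), 9.0) z 123.2
top handles [287, 205, 9, 10, 67] (array([ 496.4, -147.4]), array([27.4, 22.6]), 11.3) z 123.4
top wood [146, 188, 71, 38, 949] (array([528.7, 231. ]), array([ 98.6, 237.9]), 8.9) z 13.8
scene block [235, 203, 49, 49, 1209] (array([ 496.8, -147.1]), array([183.1,  97. ]), 14.9) z 62.7
scene card [131, 176, 24, 15, 213] (array([516.4, 309.5]), array([75.4, 58.4]), 7.7) z 14.9
scene handles [159, 32, 110, 105, 7274] (array([766.2, 203.4]), array([ 67.5, 402.9]), 0.0) z 315.4
scene handles [154, 158, 11, 15, 118] (array([523.8, 231. ]), array([31.9, 24.4]), 5.9) z 116.8
scene handles [175, 163, 11, 15, 121] (array([534.5, 157.8]), array([30.7, 24.6]), 11.9) z 117.6
scene handles [256, 205, 10, 16, 130] (array([ 495.6, -148.2]), array([35.1, 22.2]), 13.4) z 118.5
scene wood [125, 171, 79, 37, 807] (array([528.8, 233.3]), array([104.2, 240.6]), 8.7) z 14.5
```

Request:
{"method": "carry_out", "body": {"rows": "0 0 8.5 0 0 0 0.085;0 0 8.5 0 0 0 0.085;0 0 8.5 0 0 0 0.085;0 0 8.5 0 0 0 0.085;0 0 8.5 0 0 0 0.085;0 0 8.5 0 0 0 0.085;0 0 8.5 0 0 0 0.085;0 0 0 -0.043 0.018 0 0.085;0 0 0 -0.043 0.018 0 0.085;0 0 0 -0.043 0.018 0 0.085;0 0 0 -0.043 0.018 0 0.085;0 0 0 -0.043 0.018 0 0.085"}}

```text
clock: 1.3
ee_pos: [308.7, 417.4, 249.9]
orientation: [0.607, 0.795, -0.0, -0.0]
force: [0.7, -0.3, -0.2]
opening: 84.7
```

Request:
{"method": "carry_out", "body": {"rows": "0 0 0 -0.043 0.018 0 0.085;0 0 0 -0.043 0.018 0 0.085;0 0 0 -0.043 0.018 0 0.085;0 0 0 -0.043 0.018 0 0.085;0 0 0 -0.043 0.018 0 0.085;0 0 0 -0.043 0.018 0 0.085;0 0 0 -0.045 -0.010 0 0.085;0 0 0 -0.045 -0.010 0 0.085;0 0 0 -0.045 -0.010 0 0.085;0 0 0 -0.045 -0.010 0 0.085;0 0 0 -0.045 -0.010 0 0.085;0 0 0 -0.045 -0.010 0 0.085"}}

```text
clock: 2.5
ee_pos: [492.6, -79.7, 249.9]
orientation: [0.607, 0.794, 0.0, -0.0]
force: [1.5, 0.8, 0.9]
opening: 85.2
```

```bash
cat > go.py <<'E'
from h import *
import sys
from scipy.spatial.transform import Rotation as Ro
s=sense();R=Ro.from_quat(s["orientation"])
def to(p,yaw):
    T=Ro.from_matrix(np.array([[-np.sin(yaw),np.cos(yaw),0],[np.cos(yaw),np.sin(yaw),0],[0,0,-1]]))
    print("clock",s["clock"],"pos",s["ee_pos"].round(1),"F",s["force"].round(1),"T",s["wrist_torque"].round(2),"op",round(s["opening"],1))
    print("rot(tool,deg)",np.rad2deg((R.inv()*T).as_rotvec()).round(2),"shift tool",R.inv().apply(np.array(p)-s["ee_pos"]).round(1),"shift after turn",T.inv().apply(np.array(p)-s["ee_pos"]).round(1))
if len(sys.argv)>4: to([float(v) for v in sys.argv[1:4]],np.deg2rad(float(sys.argv[4])))
E
python3 go.py 497 -147.5 200 15
```

```text
clock 2.5 pos [492.6 -79.7 249.9] F [1.5 0.8 0.9] T [ 0.06 -0.02 -0.04] op 85.2
rot(tool,deg) [-0.01 -0.01  0.21] shift tool [-66.6 -13.5  49.9] shift after turn [-66.7 -13.3  49.9]
```

Request:
{"method": "carry_out", "body": {"rows": "0 0 0.2 -0.033 -0.007 0.025 0.085;0 0 0 -0.033 -0.007 0.025 0.085;0 0 0 0 0 0 0.085;0 0 0 0 0 0 0.085"}}

```text
clock: 2.9
ee_pos: [496.3, -145.6, 199.4]
orientation: [0.609, 0.793, -0.0, -0.001]
force: [-0.4, -0.2, -0.6]
opening: 85.0
```

```bash
python3 go.py 497 -147.5 106 15
python3 - <<'E'
from h import *
c=camera("wrist"); save(c,"w1.png"); W=cloud(c)
H=cv2.cvtColor(c["frame"],cv2.COLOR_RGB2HSV)
def f(m,l):
    k,L,s,_=cv2.connectedComponentsWithStats(m.astype(np.uint8))
    for i in range(1,k):
        if s[i,4]>200:
            r=cv2.minAreaRect(W[L==i][:,:2].astype(np.float32)); print(l,s[i].tolist(),r,np.median(W[L==i][:,2]))
f((abs(W[...,2]-62)<4),"block"); f((abs(W[...,2]-124)<4),"handle");f((abs(W[...,2]-74)<4),"collar")
E
```

```text
clock 2.9 pos [ 496.3 -145.6  199.4] F [-0.4 -0.2 -0.6] T [-0.01  0.    0.03] op 85.0
rot(tool,deg) [-0.07 -0.07 -0.08] shift tool [-2.1  0.3 93.4] shift after turn [-2.   0.2 93.4]
block [196, 0, 66, 27, 794] ((441.76873779296875, -19.987567901611328), (46.286643981933594, 17.821252822875977), 26.331344604492188) 62.08309140523613
block [332, 0, 58, 63, 1072] ((540.0921020507812, -5.8459320068359375), (31.763294219970703, 46.097015380859375), 38.674827575683594) 62.09372912588971
block [148, 129, 218, 106, 18533] ((496.8407287597656, -148.06857299804688), (180.91334533691406, 96.5791244506836), 14.948758125305176) 62.32936601846068
block [453, 262, 41, 35, 828] ((725.3082275390625, -187.9434814453125), (36.9526252746582, 34.71422576904297), 73.84526062011719) 64.14690623659149
block [192, 295, 35, 42, 582] ((485.82000732421875, -297.3883972167969), (31.894289016723633, 45.61977767944336), 5.894180774688721) 62.072752871637874
handle [236, 195, 41, 31, 1190] ((496.5299072265625, -147.5997772216797), (27.95859146118164, 21.71279525756836), 14.429267883300781) 124.0620094971737
collar [229, 170, 56, 37, 884] ((496.65496826171875, -147.7926483154297), (45.90884017944336, 32.246665954589844), 14.732187271118164) 74.08969106287435
```

View pics/w1.png

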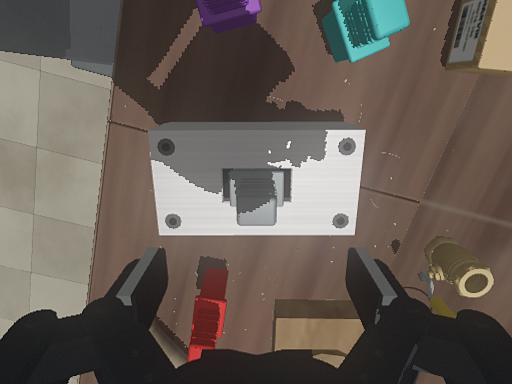

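The wrist view shows the handle at (257,203), centred in its port between the open fingers, with the red look-alike off to the side at (208,310). The measured handle centre is (496.5, -147.7). I'll descend and grip along the block's x.

Request:
{"method": "carry_out", "body": {"rows": "0 0 0 -0.002 0 0.03 0.085;0 0 0 0 0 0.03 0.085;0 0 0 0 0 0.022 0.085;0 0 0 0 0 0.012 0.085;0 0 0 0 0 0 0.045;0 0 0 0 0 0 0.02;0 0 0 0 0 0 0.02;0 0 0 0 0 0 0.02;0 0 0 0 0 0 0.02;0 0 0 0 0 0 0.02", "grip_force": 90}}

```text
clock: 3.95
ee_pos: [497.3, -147.2, 107.4]
orientation: [0.609, 0.793, 0.0, 0.001]
force: [-1.4, 0.9, 12.0]
opening: 27.0
```

```bash
python3 go.py 496.5 -147.7 106 14.8
```

```text
clock 3.95 pos [ 497.3 -147.2  107.4] F [-1.4  0.9 12. ] T [0.04 0.96 0.04] op 27.0
rot(tool,deg) [0.06 0.05 0.22] shift tool [-0.2 -0.9  1.4] shift after turn [-0.2 -0.9  1.4]
```

Request:
{"method": "carry_out", "body": {"rows": "0 0 0 0 0 -0.0015 0.02;2 0 0 0 0.0018 -0.0007 0.02;2 0 0 0 0.0018 -0.0007 0.02;2 0 0 0 0.0018 -0.0007 0.02;0 0 0 0 0 0 0.02"}}

```text
clock: 4.45
ee_pos: [502.7, -145.6, 108.9]
orientation: [0.608, 0.792, -0.042, -0.032]
force: [-1.2, -2.9, -9.6]
opening: 27.3
```

```bash
cat > st.py <<'E'
from h import *
from scipy.spatial.transform import Rotation as Ro
a=np.deg2rad(14.9);B=np.array([[np.cos(a),np.sin(a),0],[-np.sin(a),np.cos(a),0],[0,0,1]])
s=sense();R=Ro.from_quat(s["orientation"]).as_matrix()
ax=B@(-R[:,2]); tcp=B@(s["ee_pos"]-[496.6,-147.8,0]); foot=tcp-ax*93.5
print("t",s["clock"],"tilt deg +x",np.rad2deg(np.arctan2(ax[0],ax[2])).round(2),"lat",np.rad2deg(ax[1]).round(2),"tcp(block)",tcp.round(1),"foot",foot.round(1),"F(block)",(B@s["force"]).round(1),"T",(B@s["wrist_torque"]).round(2),"op",round(s["opening"],1))
E
python3 st.py
```

```text
t 4.45 tilt deg +x 6.03 lat -0.0 tcp(block) [  6.5   0.6 108.9] foot [-3.3  0.6 15.9] F(block) [-1.9 -2.5 -9.6] T [-0.46 -0.42 -0.08] op 27.3
```

Request:
{"method": "carry_out", "body": {"rows": "-2 0 0 0 -0.0019 -0.0007 0.02;-2 0 0 0 -0.0019 -0.0007 0.02;-2 0 0 0 -0.0019 -0.0007 0.02;-2 0 0 0 -0.0019 -0.0007 0.02;-2 0 0 0 -0.0019 -0.0007 0.02;-2 0 0 0 -0.0019 -0.0007 0.02;-2 0 0 0 -0.0019 -0.0007 0.02;0 0 0 0 0 0 0.02"}}

```text
clock: 5.25
ee_pos: [488.2, -149.1, 113.5]
orientation: [0.607, 0.791, 0.055, 0.042]
force: [1.1, -0.0, -21.6]
opening: 26.8
```

```bash
python3 st.py
```

```text
t 5.25 tilt deg +x -7.93 lat -0.09 tcp(block) [ -8.5   0.9 113.5] foot [ 4.4  1.  20.9] F(block) [  1.1  -0.3 -21.6] T [-0.05  0.43  0.19] op 26.8
```

Request:
{"method": "carry_out", "body": {"rows": "2 0 0 0 0.0019 0 0.02;2 0 0 0 0.002 0 0.02;2 0 0 0 0.002 -0.0003 0.02;2 0 0 0 0.002 -0.0003 0.02;2 0 0 0 0.002 -0.0004 0.02;2 0 0 0 0.002 -0.0005 0.02;2 0 0 0 0.002 -0.0005 0.02;2 0 0 0 0.002 -0.0005 0.02;0 0 0 0 0 0 0.02"}}

```text
clock: 6.15
ee_pos: [505.8, -144.6, 117.8]
orientation: [0.607, 0.791, -0.055, -0.042]
force: [-2.7, 3.5, 4.8]
opening: 27.3
```

```bash
python3 st.py
```

```text
t 6.15 tilt deg +x 7.97 lat 0.07 tcp(block) [  9.7   0.7 117.8] foot [-3.2  0.6 25.2] F(block) [-1.7  4.   4.8] T [ 0.8  -0.29 -0.13] op 27.3
```

Request:
{"method": "carry_out", "body": {"rows": "-2 0 0 0 -0.0021 -0.0009 0.02;-2 0 0 0 -0.0022 -0.0009 0.02;-2 0 0 0 -0.0022 -0.0008 0.02;-2 0 0 0 -0.0022 -0.0008 0.02;-2 0 0 0 -0.0022 -0.0008 0.02;-2 0 0 0 -0.0022 -0.0008 0.02;-2 0 0 0 -0.0022 -0.0007 0.02;-2 0 0 0 -0.0022 -0.0007 0.02;0 0 0 0 0 0 0.02"}}

```text
clock: 7.05
ee_pos: [487.0, -149.6, 123.2]
orientation: [0.607, 0.791, 0.055, 0.042]
force: [0.5, 1.5, -16.3]
opening: 26.9
```

```bash
python3 st.py
```

```text
t 7.05 tilt deg +x -7.94 lat -0.06 tcp(block) [ -9.7   0.8 123.2] foot [ 3.2  0.9 30.6] F(block) [  0.8   1.3 -16.3] T [0.29 0.43 0.14] op 26.9
```

Request:
{"method": "carry_out", "body": {"rows": "2 0 0 0 0.0023 -0.0004 0.02;2 0 0 0 0.0023 -0.0004 0.02;2 0 0 0 0.0023 -0.0005 0.02;2 0 0 0 0.0024 -0.0006 0.02;2 0 0 0 0.0024 -0.0007 0.02;2 0 0 0 0.0024 -0.0007 0.02;2 0 0 0 0.0024 -0.0007 0.02;2 0 0 0 0.0024 -0.0007 0.02;0 0 0 0 0 0 0.02"}}

```text
clock: 7.95
ee_pos: [507.1, -144.2, 128.5]
orientation: [0.607, 0.791, -0.056, -0.042]
force: [0.3, 3.3, -10.0]
opening: 27.0
```

```bash
python3 st.py
```

```text
t 7.95 tilt deg +x 8.04 lat 0.04 tcp(block) [ 11.    0.8 128.5] foot [-2.   0.7 35.9] F(block) [  1.1   3.1 -10. ] T [ 0.6  -0.62 -0.01] op 27.0
```

Request:
{"method": "carry_out", "body": {"rows": "-2 0 0 0 -0.0025 -0.0006 0.02;-2 0 0 0 -0.0025 -0.0006 0.02;-2 0 0 0 -0.0025 -0.0006 0.02;-2 0 0 0 -0.0025 -0.0007 0.02;-2 0 0 0 -0.0025 -0.0007 0.02;-2 0 0 0 -0.0026 -0.0007 0.02;-2 0 0 0 -0.0026 -0.0007 0.02;-2 0 0 0 -0.0026 -0.0007 0.02;0 0 0 0 0 0 0.02"}}

```text
clock: 8.85
ee_pos: [485.6, -149.9, 133.9]
orientation: [0.607, 0.791, 0.055, 0.042]
force: [1.4, 1.7, -19.3]
opening: 26.9
```

```bash
python3 st.py
```

```text
t 8.85 tilt deg +x -7.92 lat -0.06 tcp(block) [-11.2   0.7 133.9] foot [ 1.7  0.8 41.3] F(block) [  1.8   1.3 -19.3] T [0.3  0.81 0.01] op 26.9
```

Request:
{"method": "carry_out", "body": {"rows": "2 0 0 0 0.0026 -0.0002 0.02;2 0 0 0 0.0026 -0.0003 0.02;2 0 0 0 0.0026 -0.0005 0.02;2 0 0 0 0.0027 -0.0006 0.02;2 0 0 0 0.0027 -0.0007 0.02;2 0 0 0 0.0027 -0.0007 0.02;2 0 0 0 0.0027 -0.0007 0.02;2 0 0 0 0.0027 -0.0007 0.02;0 0 0 0 0 0 0.02"}}

```text
clock: 9.75
ee_pos: [508.3, -144.1, 138.8]
orientation: [0.607, 0.791, -0.056, -0.042]
force: [0.5, 2.5, -13.4]
opening: 26.9
```

```bash
python3 st.py
```

```text
t 9.75 tilt deg +x 8.02 lat 0.06 tcp(block) [ 12.3   0.6 138.8] foot [-0.8  0.5 46.2] F(block) [  1.2   2.3 -13.4] T [ 0.54 -1.01 -0.01] op 26.9
```

Request:
{"method": "carry_out", "body": {"rows": "-2 0 0 0 -0.0028 -0.0004 0.02;-2 0 0 0 -0.0028 -0.0005 0.02;-2 0 0 0 -0.0028 -0.0006 0.02;-2 0 0 0 -0.0028 -0.0007 0.02;-2 0 0 0 -0.0028 -0.0007 0.02;-2 0 0 0 -0.0028 -0.0007 0.02;-2 0 0 0 -0.0028 -0.0007 0.02;0 0 0 0 0 0 0.02"}}

```text
clock: 10.55
ee_pos: [487.7, -149.6, 144.2]
orientation: [0.608, 0.792, 0.041, 0.032]
force: [-1.5, 1.7, -14.4]
opening: 26.8
```

```bash
python3 st.py
```

```text
t 10.55 tilt deg +x -5.99 lat -0.0 tcp(block) [ -9.1   0.5 144.2] foot [ 0.7  0.5 51.2] F(block) [ -1.    2.  -14.4] T [0.5  0.04 0.16] op 26.8
```

Request:
{"method": "carry_out", "body": {"rows": "2 0 0 0 0.003 -0.0004 0.02;2 0 0 0 0.003 -0.0005 0.02;2 0 0 0 0.003 -0.0006 0.02;2 0 0 0 0.003 -0.0007 0.02;2 0 0 0 0.003 -0.0007 0.02;2 0 0 0 0.003 -0.0007 0.02;0 0 0 0 0 0 0.02"}}

```text
clock: 11.25
ee_pos: [505.4, -145.0, 149.5]
orientation: [0.607, 0.792, -0.044, -0.033]
force: [-12.2, -1.0, 15.6]
opening: 26.6
```

```bash
python3 st.py
```

```text
t 11.25 tilt deg +x 6.3 lat 0.08 tcp(block) [  9.2   0.5 149.5] foot [-1.1  0.3 56.6] F(block) [-12.1   2.2  15.6] T [ 0.36  3.63 -0.14] op 26.6
```

Request:
{"method": "carry_out", "body": {"rows": "-1.5 0 0 0 -0.001 -0.001 0.02;-1.5 0 0 0 -0.001 -0.0015 0.02;0 0 0 0 0 -0.001 0.02"}}

```text
clock: 11.55
ee_pos: [502.4, -145.7, 152.5]
orientation: [0.609, 0.793, -0.022, -0.017]
force: [-8.1, -1.0, 2.3]
opening: 27.0
```

```bash
python3 st.py
```

```text
t 11.55 tilt deg +x 3.21 lat 0.01 tcp(block) [  6.2   0.5 152.5] foot [ 0.9  0.5 59.2] F(block) [-8.1  1.2  2.3] T [ 0.31  2.19 -0.01] op 27.0
```

Request:
{"method": "carry_out", "body": {"rows": "0 0 0 0 -0.001 -0.002 0.02;-1.6 0 0 0 -0.001 -0.002 0.02;-1.6 0 0 0 -0.001 -0.003 0.02;0 0 0 0 0 -0.003 0.02"}}

```text
clock: 11.95
ee_pos: [501.6, -146.1, 162.4]
orientation: [0.609, 0.793, 0.002, 0.002]
force: [-1.0, -0.9, -0.3]
opening: 26.7
```

```bash
python3 st.py
python3 - <<'E'
from h import *
a=camera("scene"); save(a,"s2.png",(210,130,330,260),5)
E
```

```text
t 11.95 tilt deg +x -0.33 lat 0.04 tcp(block) [  5.3   0.4 162.4] foot [ 5.8  0.3 68.9] F(block) [-1.2 -0.6 -0.3] T [0.01 0.04 0.  ] op 26.7
```

View pics/s2.png

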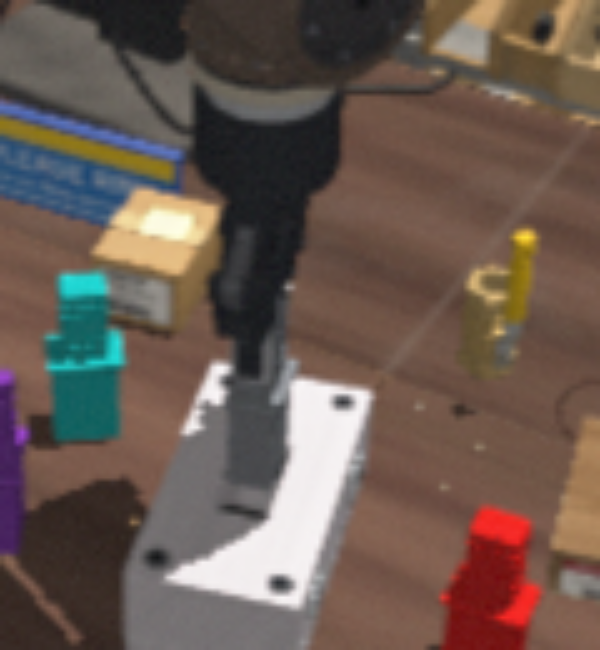

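The picture shows the bung gripped and out of the port at about (255,450), the block flat, and no force on the wrist. Next I lift it and carry it over the card.

Request:
{"method": "carry_out", "body": {"rows": "0 0 0 0 0 -0.02 0.02;0 0 0 0 0 -0.04 0.02;0 0 0 0 0 -0.04 0.02;0 0 0 0.02 0.006 0 0.02;0 0 0 0.043 0.013 0 0.02;0 0 0 0.043 0.013 0 0.02;0 0 0 0.043 0.013 0 0.02;0 0 0 0.043 0.013 0 0.02;0 0 0 0.043 0.013 0 0.02;0 0 0 0.043 0.013 0 0.02;0 0 0 0.043 0.013 0 0.02;0 0 0 0.043 0.013 0 0.02"}}

```text
clock: 13.2
ee_pos: [513.3, 236.1, 262.4]
orientation: [0.609, 0.793, 0.002, 0.001]
force: [0.4, -0.4, -1.0]
opening: 26.8
```

Request:
{"method": "carry_out", "body": {"rows": "0 0 0 0.035 0.010 0 0.02;0 0 0 0.030 0.008 0 0.02;0 0 3 0 0 0 0.02;0 0 3.1 0 0 0 0.02;0 0 0 0 0 0 0.02;0 0 0 0 0 0 0.02"}}

```text
clock: 13.8
ee_pos: [514.0, 301.5, 262.3]
orientation: [0.649, 0.76, 0.001, 0.001]
force: [0.7, 1.0, -0.8]
opening: 27.0
```

```bash
python3 go.py 512.8 306 250 8.9
python3 - <<'E'
from h import *
c=camera("wrist"); save(c,"w2.png"); a=camera("scene"); W=cloud(c); s=sense()
t=np.deg2rad(8.9); B=np.array([[np.cos(t),np.sin(t)],[-np.sin(t),np.cos(t)]])
for n,c in (("w",c),("s",a)):
    W=cloud(c); L=(W[...,:2]-s["ee_pos"][:2])@B.T; z=W[...,2]-s["ee_pos"][2]
    for lo,hi in ((-100,-90),(-90,-80),(-80,-70),(-70,-60),(-60,-50),(-50,-42),(-38,-34)):
        m=(abs(L[...,0])<45)&(abs(L[...,1])<35)&(z>lo)&(z<hi)
        if m.sum()>5: print(n,lo,m.sum(),np.percentile(L[m],[2,98],axis=0).round(1).tolist())
    m=(abs(L[...,0])<45)&(abs(L[...,1])<35)&(z<-30)&(z>-115); print("minz",np.percentile(z[m],1) if m.any() else None)
E
```

```text
clock 13.8 pos [514.  301.5 262.3] F [ 0.7  1.  -0.8] T [0.04 0.01 0.  ] op 27.0
rot(tool,deg) [ 0.21 -0.02  0.09] shift tool [ 4.6 -0.5 12.3] shift after turn [ 4.6 -0.5 12.3]
w -100 82 [[-18.8, 12.0], [18.7, 12.8]]
w -90 252 [[-19.1, 12.1], [18.6, 12.9]]
w -80 290 [[-19.1, 12.0], [18.3, 12.9]]
w -70 325 [[-18.8, 12.0], [18.6, 12.9]]
w -60 376 [[-18.9, 11.9], [18.6, 12.9]]
w -50 250 [[-18.7, 12.0], [18.7, 13.0]]
w -38 270 [[-22.9, 3.2], [22.6, 15.8]]
minz -92.44338243558684
s -100 13 [[-19.5, -12.7], [7.2, 9.8]]
s -90 42 [[-21.2, -14.3], [17.0, 10.9]]
s -80 46 [[-21.4, -14.6], [17.2, 12.0]]
s -70 42 [[-21.5, -14.7], [16.5, 11.3]]
s -60 43 [[-21.8, -15.1], [14.7, 11.0]]
s -50 35 [[-21.6, -15.1], [20.6, 10.0]]
s -38 21 [[-24.4, -16.9], [21.7, 17.1]]
minz -93.10488690064881
```

View pics/w2.png

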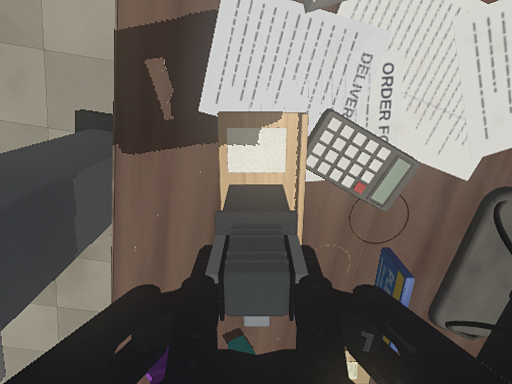

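The wrist view shows the bung hanging upright in the fingers at (257,270), with the card ahead at (257,150). The measured tilt is about zero and the bung is centred on the TCP. Lowering now.

Request:
{"method": "carry_out", "body": {"rows": "0 0 0 0.0045 -0.0005 0 0.02;0 0 0 0 0 0.03 0.02;0 0 0 0 0 0.03 0.02;0 0 0 0 0 0.03 0.02;0 0 0 0 0 0.03 0.02;0 0 0 0 0 0.018 0.02;0 0 0 0 0 0.009 0.02;0 0 0 0 0 0 0.02;0 0 0 0 0 0 0.02"}}

```text
clock: 14.8
ee_pos: [513.6, 306.3, 116.0]
orientation: [0.65, 0.76, 0.002, 0.001]
force: [0.0, 0.2, -0.8]
opening: 26.6
```

Request:
{"method": "carry_out", "body": {"rows": "0 0 0 0 0 0.0015 0.02;0 0 0 0 0 0.001 0.02;0 0 0 0 0 0.001 0.02"}}

```text
clock: 15.1
ee_pos: [513.4, 306.1, 112.2]
orientation: [0.65, 0.76, 0.002, 0.001]
force: [0.0, -0.7, -0.8]
opening: 26.7
```

```bash
python3 go.py 512.8 306 109 8.9
```

```text
clock 15.1 pos [513.4 306.1 112.2] F [ 0.  -0.7 -0.8] T [ 0.04 -0.03 -0.05] op 26.7
rot(tool,deg) [ 0.25 -0.04  0.01] shift tool [-0.  -0.6  3.2] shift after turn [-0.  -0.6  3.2]
```

Request:
{"method": "carry_out", "body": {"rows": "0 0 0 0 0 0.001 0.02;0 0 0 0 0 0.001 0.02;0 0 0 0 0 0 0.02"}}

```text
clock: 15.4
ee_pos: [513.2, 306.0, 109.6]
orientation: [0.65, 0.76, 0.001, 0.001]
force: [-1.2, 0.5, -0.7]
opening: 26.7
```

Request:
{"method": "carry_out", "body": {"rows": "0 0 0 0 0 0.001 0.02;0 0 0 0 0 0 0.02"}}

```text
clock: 15.6
ee_pos: [513.3, 306.1, 109.2]
orientation: [0.65, 0.76, 0.002, 0.001]
force: [-1.8, -1.4, 5.4]
opening: 26.9
```

Request:
{"method": "carry_out", "body": {"rows": "0 0 0 0 0 0 0.035;0 0 0 0 0 0 0.05;0 0 0 0 0 0 0.07;0 0 0 0 0 0 0.085;0 0 0 0 0 0 0.085;0 0 0 0 0 0 0.085;0 0 0 0 0 -0.01 0.085;0 0 0 0 0 -0.03 0.085;0 0 0 0 0 -0.04 0.085;0 0 0 0 0 -0.04 0.085;0 0 0 0 0 -0.04 0.085;0 0 0 0 0 0 0.085", "grip_force": 20}}

```text
clock: 16.8
ee_pos: [514.0, 306.5, 274.9]
orientation: [0.65, 0.76, 0.006, 0.003]
force: [-0.3, 1.0, -0.5]
opening: 84.9
```

Request:
{"method": "carry_out", "body": {"rows": "0 0 0 -0.04 0 -0.02 0.085;0 0 0 -0.045 0 -0.01 0.085;0 0 0 -0.045 0 0 0.085;0 0 0 -0.045 0 0 0.085;0 0 0 -0.045 0 0 0.085;0 0 0 -0.045 0 0 0.085;0 0 0 0 0 0 0.085;0 0 0 0 0 0 0.085"}}

```text
clock: 17.6
ee_pos: [553.6, 43.2, 298.6]
orientation: [0.651, 0.759, 0.001, 0.001]
force: [-0.0, 0.8, -0.3]
opening: 85.0
```

```bash
python3 - <<'E'
from h import *
import pickle
pickle.dump((camera("scene"),camera("top")),open("c.pkl","wb"))
save(pickle.load(open("c.pkl","rb"))[0],"s3.png",(110,120,330,270),3)
print(sense()["clock"],sense()["force"])
E
python3 m.py|grep -v wood
```

```text
17.7 [-0.14381027 -0.37865748 -0.25362273]
top block [269, 183, 43, 57, 1227] (array([ 497. , -147.4]), array([179.9,  96.4]), 15.5) z 62.0
top card [153, 200, 16, 22, 102] (array([514.6, 305.8]), array([68.3, 53.7]), 7.8) z 13.8
top handles [97, 93, 146, 32, 3351] (array([767.3, 204.4]), array([401.7,  64.3]), 89.9) z 398.0
top handles [193, 147, 59, 78, 3710] (array([496.8,  45. ]), array([131.7, 195.8]), 88.4) z 603.8
top handles [95, 189, 4, 13, 17] (array([558.5, 494.7]), array([38.7,  9.1]), 2.0) z 109.9
top handles [172, 199, 9, 10, 68] (array([524.4, 231.6]), array([28.5, 21.6]), 7.1) z 122.4
top handles [150, 203, 9, 10, 72] (array([512.4, 304.3]), array([27.9, 22.1]), 4.4) z 123.0
scene block [235, 203, 49, 49, 1348] (array([ 497.6, -146.6]), array([184.5,  96.8]), 15.4) z 62.6
scene card [131, 178, 24, 13, 90] (array([516.1, 307.7]), array([74.8, 54.6]), 11.2) z 15.5
scene handles [159, 0, 110, 137, 8573] (array([600., 186.]), array([422.4, 399.9]), 90.0) z 370.1
scene handles [133, 153, 12, 14, 121] (array([510.4, 305.4]), array([33.4, 25.1]), 8.8) z 116.1
scene handles [154, 158, 11, 14, 119] (array([524.3, 231.7]), array([31.6, 22.4]), 2.3) z 115.9
scene handles [175, 163, 11, 15, 124] (array([535.7, 157.9]), array([32.9, 23.7]), 7.3) z 117.2
```

View pics/s3.png

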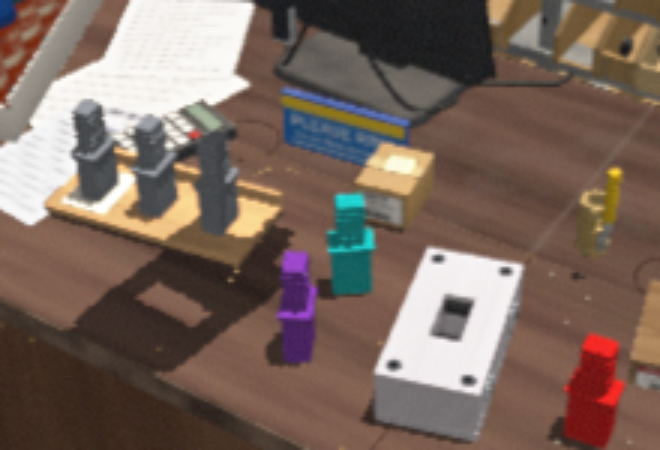

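The picture shows the bung standing upright on the card at (97,160), in line with the other two. The block is flat and where it was, with an empty port at (455,315).

```bash
python3 -c "
from rig import job_done; print(job_done())"
```

```text
the job is handed in; nothing more can be done
None
```

I rocked the bung out of the port along the block's length with a gentle upward pull, stood it on the white card, let go, and handed the job in at 17.7 s; no verdict was reported.

**Pull-out:** it took nine rocks of up to ±8°. At the checks after each rock, the upward pull was at most about 22 N. That is a little over the suggested 20 N but under the 25 N that lifts the block. When the foot came free of the last lip, the wrist moment read about 3.6 Nm for a moment. Since that reading was at the wrist, not at the block, I relaxed the tilt and lifted clear; the block showed no shift.

**Last checks, from the cameras:**
- **Bung:** its handle is about 2–6 mm from the card's middle (limit 16 mm). It looks upright, and its x axis is within about 5° (0.08 rad) of the stand's; the limit is 0.2 rad.
- **Other two bungs:** they are within about 1 mm of where they were. The top camera's view of one was hidden by the arm, so that one was checked with the scene camera only.
- **Block:** it is flat and within about 1 mm of where it was.
- **Robot:** it touches nothing and reads about zero force. I checked the tee, carton and ball valve only by eye: the carton and valve look unmoved, and the tee was outside the last picture.

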